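# Release a coupler from its hitch ball and hold it up for the evidence photo

### The arm

A 6-joint arm with a two-finger parallel gripper is mounted at the origin on the work surface. World frame = base frame: x ahead of the robot, y to its left, z up, the work surface at z = 0. Lengths are in m, angles in rad, forces in N, time in s.
With the tool pointing down it reaches from about 0.35 to 0.975 m from the base axis. Payload 4.9 kg.
Tool frame: the origin (TCP) lies on the centre line of the jaws, within the pads' length; the fingertips stand 8 mm ahead of it and the grasp point (between the pads) lies 11 mm behind it; z points along the fingers, y is the direction in which the jaws open and shut (so a half turn about z gives the same grasp; the last joint's range is limited). The gripper opens to 85 mm and grips with 20 to 120 N. Pads are 22 mm wide; open, the fingers measure 114 mm over their backs; the gripper's body (76 mm by 85 mm) begins 54 mm behind the grasp point. The pads swing forward as they close: fully open they stand 13 mm farther back than shut.
Start: joints at [-1.321, 0.053, 1.613, -0, 1.476, -0.119], TCP at [0.225, -0.583, 0.219] pointing down, gripper open.
Joint ranges: [-3.01, 3.01], [-1.01, 2.22], [0.06, 2.58], [-1.02, 4.17], [0.09, 2.62], [-3.14, 3.14]. Speed limits (rad/s): [2.57, 2.57, 3.14, 3.14, 3.14, 3.14].

### API

Orientations are given as a rotation vector (axis times angle).
In Python, from station import get_obs, get_image, calibration, finish_job gives the robot as it stands. The module is installed in compiled form; this text tells all that it offers.
- The arm moves only by the shell command python3 -m jog 'ROWS' [FORCE]. ROWS is JSON, a list of rows, each a list of 7 numbers: the shift along the tool's x, y, z in cm, then the turn, a rotation vector about the tool's x, y, z in rad, then the closure in counts, from 0 (fully open) to 255 (shut). In form: [[dx, dy, dz, ax, ay, az, jaw], ...]. A call has 1 to 8 rows; each row is the pose to reach, as a shift and turn from the pose measured when the call began, along the tool's axes at that moment; what a row does not reach only later rows make up. A row lasts 1/12 s, in which the tool goes at most 41.7 mm and 7.16 degrees, less where a joint would pass 70% of its speed; a pose out of reach is approached as far as the arm can. A call with a gripper value outside its range is refused whole. The fingers move at their own pace and stop on an object; FORCE is the grip in N (left out, the last holds). Time passes only in rows, so rows that repeat a pose let the fingers close. It gives the time, the measured TCP pose, the force and the opening at its end, in the units of the state.
- get_obs(): the state, without advancing time (a new reading comes with each control period).
- get_image(name): name is "scene" or "top" or "wrist"; returns the picture (480x640x3 uint8, red, green, blue); there is no depth.
- calibration(name): a dict with "vfov" (degrees; the focal length in pixels is half the picture's height over the tangent of half this angle, whatever the lens; pixels are square), "cx", "cy" (the principal point, pixels), "R" (3x3) and "t" (3): a world point X has camera coordinates R X + t. Camera axes: x right, y down, z forward; pixel columns grow to the right and rows downward; lengths in m; the calibration is good to about 2 mm. The wrist camera is an equidistant fisheye: a pixel r from the principal point sees the ray r / f radians off the axis. A picture is of the moment at which its call begins: read the wrist's pose just before it. calibration takes no time and is no camera call; for the wrist camera it gives the pose at the moment of the call.
- finish_job(): hands the job in, once; it reports no verdict.
The state is a dict: "t": time; "q": joint angles; "dq": joint speeds; "effort": joint torques, N m; "tool_pos": TCP position; "tool_rot": TCP orientation; "contact_force": force on the tool from outside, world axes, zero at the start; "wrist_torque": the same for the moment, N m; "opening": finger opening in m.
Only numpy, scipy, OpenCV 4.12 (cv2) and the standard library are available. Lean on these libraries where they do the work, as an engineer would, in place of code of your own. Each camera call takes 0.05 s, during which the arm holds its last target. There are 200 camera calls.

### The job

Prepare the evidence photo of the seized trailer coupler: first lay the loose scale bar in the slots of the two black photo rests, so that it bridges both, roughly centred, and let go of it. Then pull the coupler's latch handle sideways against its spring, back along the tube, lift the tongue off the ball with the latch pulled, and finish still gripping it, holding it still and level over the ball, raised about 12 cm above where it sat. Leave the radio, the mug and the padlock alone.

Things in the scene. Friction and masses are not known exactly. Their poses are not given: they have to be found in the camera images.
- bar: Loose scale bar on the desk: plain aluminium with dark tick marks on top, 240 x 20 x 16 mm (x, y, z), about 0.15 kg. Origin: centre of its underside; x along its length; same either way round.
- rests: Two black photo rests on an aluminium strip (200 x 56 x 6 mm), fixed. Origin: centre of the strip's underside, on the desk; x from rest to rest. Rests at x = -85 and +85 mm, 24 mm (x) by 48 mm (y), each with a slot along x, 29 mm wide, centred on y = 0, floor 50 mm and cheek tops 62 mm above the desk. The seated bar lies along x, underside 50 mm above the desk.
- ball (a point): Centre of the fixed 50 mm steel hitch ball, on a 24 mm neck, 80 mm above the desk. x runs along the stand towards the tail rest that carries the tube's end; z up.
- tongue: Grey trailer tongue stub, loose, 0.5 to 0.85 kg, level on the ball. Origin: socket centre (at the ball's centre at first); x back along the tube, z up. Head 68 x 68 mm, x -34 to 34, open below (inside 53 x 53 mm), lower rim z -16 mm; tube 50 mm wide, x 34 to 205 mm; tops at z 33 mm. Tube end lies on the tail rest. Centre of mass near x = 57 mm: nearly under the latch handle.
- latch (a joint): Latch slide along the tongue's +x: 0 = sprung home (fork locks under the ball), 0.024 m = stop. At 0.021 or more the tongue lifts straight up; keep it pulled for the first 30 mm. Spring 4 N at 0, 10 N at the stop; let go, it springs home. All is clear of the ball after a 55 mm lift; then the tongue slides up to 24 mm along its +x relative to a gripper on the handle.
- latch_grip (a point): Middle of the latch's upright black handle on the steel yoke round the tube, moves with the latch: block 14 (x) by 36 (y) by 46 mm (z), from 21 mm above to 25 mm below this point; axes as the tongue's. Yoke top 25 mm, tube top 33 mm below this point. Free on all four sides; the whole tongue can be carried by it.
- radio: Bystander: black handheld radio standing upright, 64 x 34 x 115 mm with a stub antenna to 190 mm; origin under its centre.
- mug: Bystander: white mug, 80 mm wide, 95 mm high; origin under its centre.
- padlock: Bystander: brass padlock standing upright, 52 x 22 mm, 80 mm high; origin under its centre.
- stand: Fixed stand carrying ball and tail rest; origin on the desk under the ball, axes as ball. Base plate 290 x 110 x 12 mm, x -65 to 225 mm. Tail rest x 160 to 200 mm, 80 mm wide, seat 65 mm above the desk, between two cheeks 30 mm high and 54 mm apart.
Mind the look-alikes: they are no part of the job. Of the things like the rests, leave any that is pink or yellow; of the rest the larger one is meant.

How it is judged:
By the outcome, as a careful person would: the job done as asked, in the order asked, and still so for the second after the job is handed in, while the arm keeps its last pose, push and grip.
It also fails if it takes over 54 s, if anything falls off the work surface, if the arm or the gripper's body presses on something with over 40 N, if the wrist force passes 120 N, or if a joint passes its speed limit or range.

## Working session

There is one attempt and no reset: what is moved stays moved. The work goes in short steps, Python scripts to look and compute and a shell command to move; the robot and the scene stay as the last step left them, time stands still between calls to the robot, and variables do not carry over. Pictures are saved under pics/ and viewed, about 8 in all and at most 12, crops included, and the job is handed in when it is done.

```bash
mkdir -p pics; cat > h.py <<'E'
import numpy as np, cv2
from station import get_obs, get_image, calibration
from scipy.spatial.transform import Rotation as Ro
def save(img,n): cv2.imwrite('pics/'+n+'.png',cv2.cvtColor(img,cv2.COLOR_RGB2BGR))
def ray(c,u,v,fish=False):
    f=240/np.tan(np.radians(c['vfov'])/2); d=np.array([u-c['cx'],v-c['cy']],float)
    if fish:
        r=np.hypot(*d); a=r/f; k=np.append(d/max(r,1e-9)*np.sin(a),np.cos(a))
    else: k=np.append(d/f,1)
    R=np.array(c['R']);t=np.array(c['t']); return -R.T@t, R.T@k
def onz(c,u,v,z,fish=False):
    o,d=ray(c,u,v,fish); return o+d*(z-o[2])/d[2]
def proj(c,X,fish=False):
    f=240/np.tan(np.radians(c['vfov'])/2); p=np.array(c['R'])@np.array(X)+np.array(c['t'])
    if fish:
        a=np.arctan2(np.hypot(p[0],p[1]),p[2]); return np.array([c['cx'],c['cy']])+f*a*p[:2]/np.hypot(p[0],p[1])
    return np.array([c['cx'],c['cy']])+f*p[:2]/p[2]
def tool(target,yaw=None):
    """shift in cm in tool axes to reach a world TCP target; current yaw of tool y"""
    o=get_obs(); R=Ro.from_rotvec(o['tool_rot']).as_matrix()
    print('pos',np.round(o['tool_pos'],4),'x',np.round(R[:,0],3),'y',np.round(R[:,1],3),'z',np.round(R[:,2],3))
    print('cm',np.round(R.T@(np.array(target)-o['tool_pos'])*100,2))
    if yaw is not None:  # yaw of tool y axis wanted, world rad, tool down
        y=np.array([np.cos(yaw),np.sin(yaw),0]); z=np.array([0,0,-1.]); 
        for s in (1,-1):
            D=np.stack([np.cross(s*y,z),s*y,z],1); print('turn',np.round(Ro.from_matrix(R.T@D).as_rotvec(),3),'q6',round(o['q'][5],3))
E
python3 - <<'E'
from h import *
for n in('top','scene'):
    i=get_image(n); save(i,n+'0'); c=calibration(n); print(n,c)
print(get_obs())
E
```

```text
top {'vfov': 50.863362307346655, 'cx': 322.94480079368356, 'cy': 238.88193901683056, 'R': array([[-0.022272  , -0.9996347 ,  0.01531082],
       [-0.98103224,  0.01890268, -0.19292078],
       [ 0.19256089, -0.01931714, -0.98109487]]), 't': array([0.16329598, 0.4818409 , 0.9647769 ])}
scene {'vfov': 48.64535929290085, 'cx': 310.32096010040544, 'cy': 227.0269480055175, 'R': array([[ 0.14150594,  0.98985579, -0.01271183],
       [ 0.697734  , -0.10883807, -0.70804063],
       [-0.70224165,  0.09132248, -0.70605727]]), 't': array([-0.23567847, -0.2309159 ,  1.39751555])}
{'t': 0.1, 'q': array([-1.32099554e+00,  5.32944964e-02,  1.61416477e+00,  2.02166171e-05,
        1.47599638e+00, -1.18995528e-01]), 'dq': array([ 1.37803063e-03, -5.64067341e-05, -3.05290740e-03, -2.54048981e-04,
       -1.43994957e-03, -9.09867239e-04]), 'effort': array([ 1.49976018e-03, -3.94903457e+01, -3.71363211e+01, -2.96216035e-05,
        3.88654575e-03,  1.82137654e-06]), 'tool_pos': array([ 0.22516999, -0.58239824,  0.21737888]), 'tool_rot': array([-3.08650430e+00, -5.75682413e-01,  1.59619658e-04]), 'contact_force': array([-0.7812321 ,  0.08329637, -0.32806312]), 'wrist_torque': array([0.04765131, 0.01723336, 0.00265169]), 'opening': 0.08517380676622639}
```

View pics/top0.png

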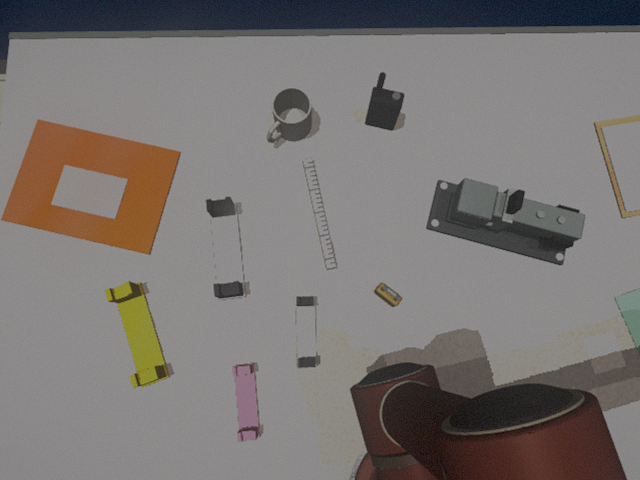

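View pics/scene0.png

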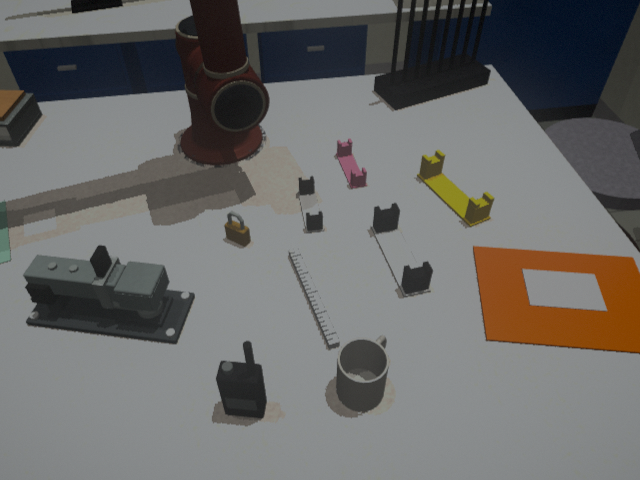

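The top view shows the bar from (308,159) to (332,268) and the large black rests at (221,207) and (229,290). The coupler's handle is at (516,201), and the small black rests near (306,330) are the decoy. I'll zoom in next.

```bash
python3 - <<'E'
from h import *
a=cv2.imread('pics/top0.png');s=cv2.imread('pics/scene0.png')
z=lambda i,x,y,w,h,W,H:cv2.resize(i[y:y+h,x:x+w],(W,H),interpolation=cv2.INTER_CUBIC)
A=z(a,200,150,150,150,600,600)   # 4x
B=z(a,425,165,170,110,400,259)
cv2.imwrite('pics/c1.png',cv2.convertScaleAbs(A,alpha=1.4))
C=np.vstack([z(a,425,170,175,100,700,400)[:, :700],z(s,20,240,185,100,700,378)[:200]])
D=np.vstack([z(a,430,170,160,75,640,300),z(s,25,240,160,75,640,300)])
cv2.imwrite('pics/c2.png',cv2.convertScaleAbs(D,alpha=1.5))
E
```

```text
(no output)
```

View pics/c1.png

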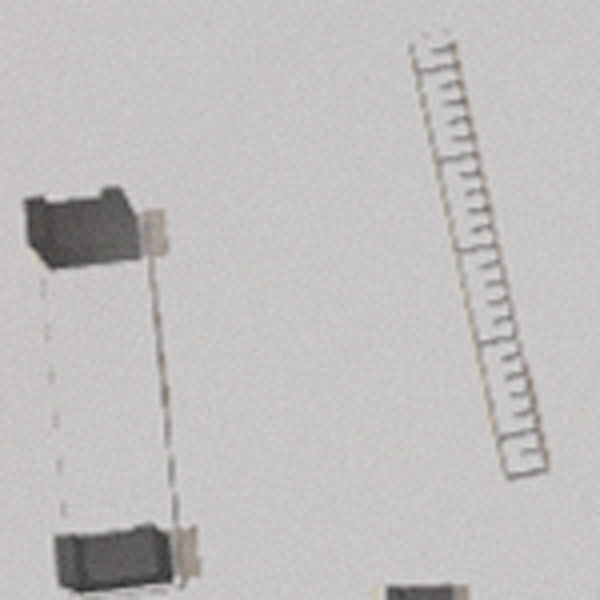

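View pics/c2.png

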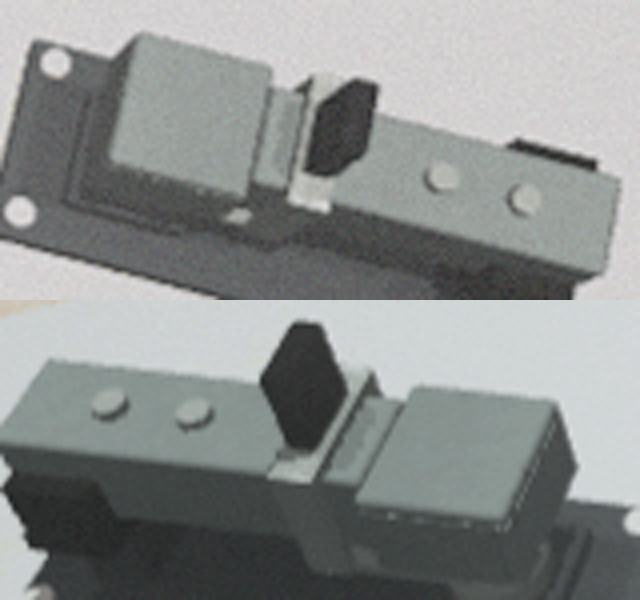

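```bash
python3 - <<'E'
from h import *
c=calibration('top');s=calibration('scene')
print('cam',-np.array(c['R']).T@c['t'])
P=lambda pts,z,ox,oy,k,cc=c:np.array([onz(cc,ox+u/k,oy+v/k,z) for u,v in pts])
b=P([(411,41),(455,40),(549,470),(511,480)],.016,200,150,4)
print('bar',b.round(4),[np.linalg.norm(b[i]-b[i-1]).round(4) for i in range(4)])
d=(b[0]+b[1]-b[2]-b[3])[:2];print('c',b.mean(0),'yaw',np.degrees(np.arctan2(d[1],d[0])))
r=P([(42,280),(65,515),(150,258),(180,585)],.003,200,150,4);print('strip',r.round(4),np.degrees(np.arctan2(*(r[0]-r[1])[1::-1])),np.degrees(np.arctan2(*(r[2]-r[3])[1::-1])))
q=P([(25,199),(122,187),(55,538),(155,525)],.062,200,150,4);print('resttop far corners',q.round(4))
h=P([(138,33),(272,66),(247,195),(108,160),(620,178),(598,275)],.113,430,170,4)
print('head',h.round(4),'c',h[:4].mean(0),[np.linalg.norm(h[i]-h[(i+1)%4]).round(4) for i in range(4)])
e=h[4:].mean(0);m=h[:4].mean(0);print('end',e,'L',np.linalg.norm(e-m),'yaw',np.degrees(np.arctan2(*(e-m)[1::-1])))
h2=P([(417,388),(555,402),(497,521),(357,503),(50,361),(0,442)],.113,25,165,4,s)
print('scene head',h2.round(4),h2[:4].mean(0),h2[4:].mean(0))
t=P([(345,80),(380,85),(375,140)],.167,430,170,4);print('handle top',t.round(4))
t=P([(293,322),(322,325),(345,390),(262,380)],.167,25,165,4,s);print('handle scene',t.round(4))
E
```

```text
cam [0.29056009 0.17276498 1.0369946 ]
bar [[0.6621 0.1918 0.016 ]
 [0.6623 0.1684 0.016 ]
 [0.4309 0.1248 0.016 ]
 [0.4262 0.1443 0.016 ]] [np.float64(0.2407), np.float64(0.0234), np.float64(0.2354), np.float64(0.0201)]
c [0.54535075 0.15732934 0.016     ] yaw 11.02998216042098
strip [[0.5384 0.3872 0.003 ]
 [0.4145 0.3729 0.003 ]
 [0.5492 0.3309 0.003 ]
 [0.3775 0.3139 0.003 ]] 6.576020186264958 5.655314519252651
resttop far corners [[0.5658 0.3843 0.062 ]
 [0.5712 0.3362 0.062 ]
 [0.3964 0.3661 0.062 ]
 [0.4017 0.3181 0.062 ]]
head [[ 0.5853 -0.1198  0.113 ]
 [ 0.5677 -0.183   0.113 ]
 [ 0.5045 -0.1654  0.113 ]
 [ 0.5228 -0.1007  0.113 ]
 [ 0.5095 -0.3442  0.113 ]
 [ 0.4629 -0.328   0.113 ]] c [ 0.54507406 -0.14223421  0.113     ] [np.float64(0.0656), np.float64(0.0655), np.float64(0.0672), np.float64(0.0653)]
end [ 0.48618962 -0.33609318  0.113     ] L 0.20260473543266705 yaw -106.89609706649439
scene head [[ 0.51   -0.1589  0.113 ]
 [ 0.5278 -0.0975  0.113 ]
 [ 0.5914 -0.1182  0.113 ]
 [ 0.5726 -0.1778  0.113 ]
 [ 0.468  -0.3254  0.113 ]
 [ 0.5143 -0.3366  0.113 ]] [ 0.55045398 -0.13813739  0.113     ] [ 0.49110572 -0.3309646   0.113     ]
handle top [[ 0.5444 -0.1947  0.167 ]
 [ 0.5417 -0.2103  0.167 ]
 [ 0.5162 -0.2055  0.167 ]]
handle scene [[ 0.5146 -0.1966  0.167 ]
 [ 0.5183 -0.1841  0.167 ]
 [ 0.5575 -0.17    0.167 ]
 [ 0.5465 -0.2047  0.167 ]]
```

```bash
python3 - <<'E'
from h import *
tool([.545,.157,.20],np.radians(101))
E
```

```text
pos [ 0.2252 -0.5824  0.2174] x [0.933 0.36  0.   ] y [ 0.36  -0.933 -0.002] z [-0.     0.002 -1.   ]
cm [ 56.49 -57.44   1.86]
turn [ 0.    -0.003 -2.965] q6 -0.119
turn [-0.002 -0.     0.177] q6 -0.119
```

```bash
python3 -m jog '[[4,-4.1,0,0,0,0,0],[8,-8.2,0,0,0,0,0],[10.9,-11.1,0,0,0,0.06,0],[13.8,-14,0,0,0,0.08,0],[16.7,-16.9,0,0,0,0.1,0],[19.6,-19.8,0,0,0,0.12,0],[22.5,-22.8,0,0,0,0.15,0],[25.4,-25.8,0,0,0,0.177,0]]'; python3 -c "
from h import *
tool([.545,.157,.20],np.radians(101))"
```

```text
t: 0.77
tool_pos: [0.3578, -0.275, 0.2174]
tool_rot: [-3.125, -0.297, 0.001]
contact_force: [-0.4, 0.3, 0.3]
opening: 0.0852
pos [ 0.3578 -0.275   0.2174] x [ 0.982  0.189 -0.   ] y [ 0.189 -0.982 -0.002] z [-0.001  0.002 -1.   ]
cm [ 26.54 -38.89   1.82]
turn [0.000e+00 3.000e-03 3.139e+00] q6 0.56
turn [-0.002  0.    -0.002] q6 0.56
```

```bash
python3 -m jog '[[2.3,-3.4,0,0,0,0,0],[4.6,-6.8,0,0,0,0,0],[6.9,-10.1,0,0,0,0,0],[9.2,-13.5,0,0,0,0,0],[11.5,-16.9,0,0,0,0,0],[13.8,-20.2,0,0,0,0,0],[16.1,-23.6,0,0,0,0,0],[18.4,-27,0,0,0,0,0]]' >/dev/null; python3 -c "
from h import *
tool([.545,.157,.20],np.radians(101))"
```

```text
pos [0.4876 0.027  0.2177] x [ 0.982  0.189 -0.   ] y [ 0.189 -0.982 -0.002] z [-0.001  0.002 -1.   ]
cm [  8.09 -11.67   1.79]
turn [0.00e+00 3.00e-03 3.14e+00] q6 1.282
turn [-0.002  0.    -0.002] q6 1.282
```

```bash
python3 -m jog '[[2.3,-3.3,0.4,0,0,0,0],[4.6,-6.6,0.8,0,0,0,0],[6.9,-9.9,1.3,0,0,0,0],[8.1,-11.7,1.8,0,0,0,0],[8.1,-11.7,1.8,0,0,0,0],[8.1,-11.7,1.8,0,0,0,0]]' >/dev/null; python3 - <<'E'
from h import *
tool([.545,.157,.011],np.radians(101))
c=calibration('wrist');i=get_image('wrist');save(i,'w1')
np.save('w1.npy',c,allow_pickle=True)
E
```

```text
pos [0.5445 0.1581 0.1986] x [ 0.982  0.191 -0.003] y [ 0.191 -0.982 -0.002] z [-0.003  0.001 -1.   ]
cm [ 0.08  0.15 18.76]
turn [-4.000e-03 -3.000e-03 -3.141e+00] q6 1.529
turn [-0.002  0.003  0.   ] q6 1.529
```

View pics/w1.png

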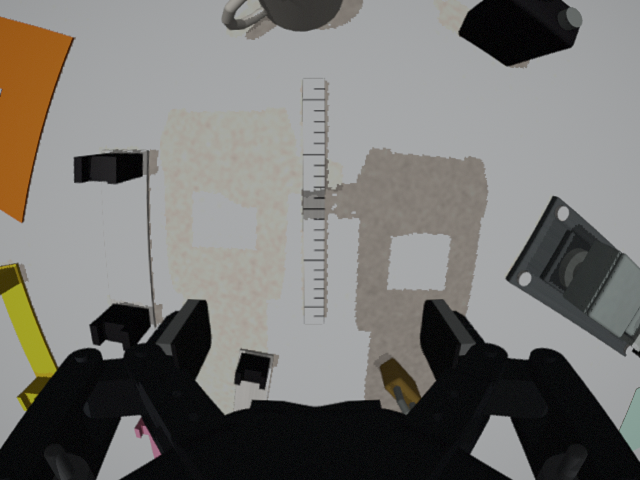

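The wrist view shows the bar's corners at (303,79), (327,79), (326,323) and (306,323). The rests are on the left, with the strip's right edge running from (148,152) to (155,322).

```bash
python3 - <<'E'
from h import *
c=np.load('w1.npy',allow_pickle=True).item()
b=np.array([onz(c,u,v,.016,True) for u,v in[(303,79),(327,79),(326,323),(306,323)]])
print(b.round(4),b.mean(0));d=(b[0]+b[1]-b[2]-b[3]);print(np.linalg.norm(d)/2,np.degrees(np.arctan2(d[1],d[0])))
for u,v in [(148,152),(155,322)]: print(onz(c,u,v,.006,True))
C,S=np.cos(np.radians(6.2)),np.sin(np.radians(6.2))
for x,y in [(97,24),(97,-24),(73,24),(73,-24),(-97,24),(-97,-24),(-73,24),(-73,-24)]:
    X=[.4718+(C*x-S*y)/1e3,.350+(S*x+C*y)/1e3,.062]; print(x,y,proj(c,X,True).round(0), proj(calibration('top'),X).round(1))
img=cv2.imread('pics/w1.png');i=cv2.resize(img[130:360,60:220],(640,920),interpolation=cv2.INTER_CUBIC);i=cv2.resize(img[130:350,60:220],None,fx=2.7,fy=2.7,interpolation=cv2.INTER_CUBIC)
cv2.imwrite('pics/c3.png',cv2.convertScaleAbs(i,alpha=2))
E
```

```text
[[0.6633 0.1927 0.016 ]
 [0.6674 0.1717 0.016 ]
 [0.4339 0.1254 0.016 ]
 [0.4299 0.1456 0.016 ]] [0.5486343  0.15882869 0.016     ]
0.23815119907385496 11.319593442806806
[0.57339808 0.333498   0.006     ]
[0.38600261 0.3128804  0.006     ]
97 24 [ 75. 158.] [206.2 199.8]
97 -24 [118. 158.] [230.3 196.9]
73 24 [ 75. 184.] [207.3 211.4]
73 -24 [118. 186.] [231.4 208.5]
-97 24 [ 95. 345.] [214.9 296.7]
-97 -24 [133. 353.] [239.9 293.5]
-73 24 [ 91. 326.] [213.8 284.4]
-73 -24 [130. 333.] [238.7 281.2]
```

View pics/c3.png

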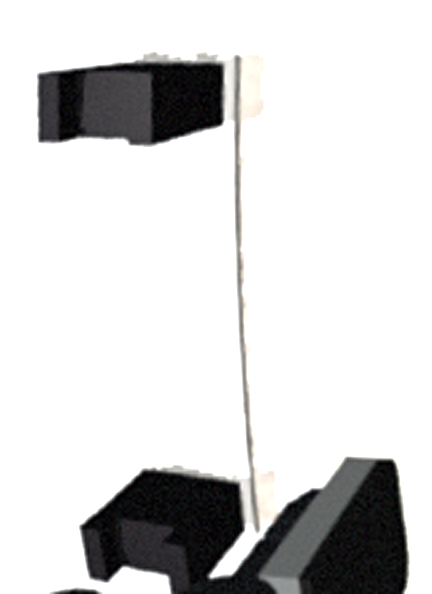

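```bash
python3 -m jog '[[0.2,0,4,0,0,0,0],[0.3,0,8,0,0,0,0],[0.3,0,12,0,0,0,60],[0.3,0,15,0,0,0,80],[0.3,0,17.5,0,0,0,100],[0.3,0,18.7,0,0,0,110],[0.3,0,18.7,0,0,0,110],[0.3,0,18.7,0,0,0,110]]' 40; python3 -m jog '[[0,0,0,0,0,0,150],[0,0,0,0,0,0,200],[0,0,0,0,0,0,255],[0,0,0,0,0,0,255],[0,0,0,0,0,0,255],[0,0,0,0,0,0,255]]' 40;
```

```text
t: 2.65
tool_pos: [0.5474, 0.1573, 0.0128]
tool_rot: [-3.126, -0.297, 0.003]
contact_force: [-0.5, -0.1, 0.2]
opening: 0.0488
t: 3.15
tool_pos: [0.5476, 0.1574, 0.0132]
tool_rot: [-3.126, -0.297, 0.002]
contact_force: [0.4, -0.0, 0.0]
opening: 0.0001
```

```bash
python3 - <<'E'
from h import *
i=get_image('wrist');t=get_image('top');s=get_image('scene');o=get_obs();print(o['opening'],o['contact_force'],o['tool_pos'])
z=lambda i,x,y,w,h,W,H:cv2.resize(i[y:y+h,x:x+w],(W,H),interpolation=cv2.INTER_CUBIC)
save(np.hstack([z(s,260,200,120,160,375,500),z(i,160,60,320,400,400,500)]),'g1')
E
```

```text
4.4105565012616445e-05 [-0.03648864  0.07371227 -0.27816363] [0.54738127 0.15736457 0.01283098]
```

View pics/g1.png

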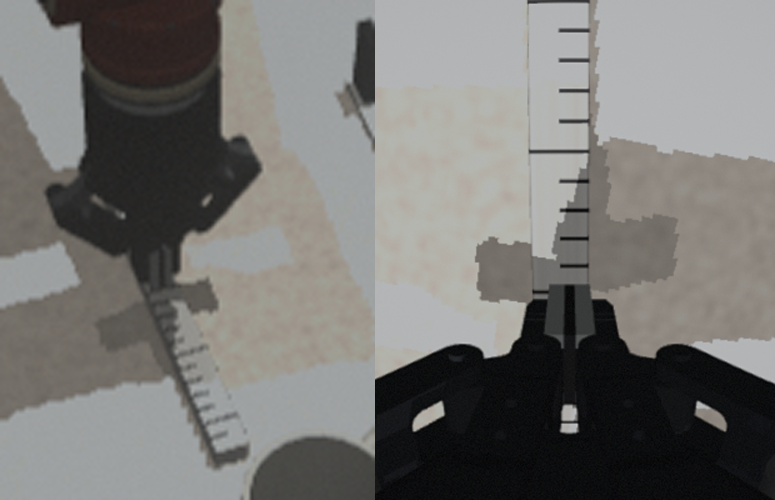

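The jaws closed on nothing, just above the bar, and the bar hasn't moved. I'll open them and descend carefully, watching the force.

```bash
python3 -m jog '[[0,0,0,0,0,0,110],[0,0,0,0,0,0,110],[0,0,0,0,0,0,110],[0,0,0,0,0,0,110],[0,0,0.2,0,0,0,110],[0,0,0.4,0,0,0,110],[0,0,0.4,0,0,0,110]]' 40; python3 -m jog '[[0,0,0.2,0,0,0,110],[0,0,0.4,0,0,0,110],[0,0,0.4,0,0,0,110]]';python3 - <<'E'
from h import *
i=get_image('wrist');s=get_image('scene')
z=lambda i,x,y,w,h,W,H:cv2.resize(i[y:y+h,x:x+w],(W,H),interpolation=cv2.INTER_CUBIC)
save(np.hstack([z(s,260,200,120,120,400,400),z(i,160,60,320,320,400,400)]),'g2')
E
```

```text
t: 3.88
tool_pos: [0.5469, 0.1573, 0.0082]
tool_rot: [-3.126, -0.297, 0.004]
contact_force: [-0.4, 1.4, -0.3]
opening: 0.0485
t: 4.13
tool_pos: [0.5464, 0.1572, 0.0035]
tool_rot: [-3.126, -0.297, 0.006]
contact_force: [0.9, -0.4, -0.6]
opening: 0.0486
```

View pics/g2.png

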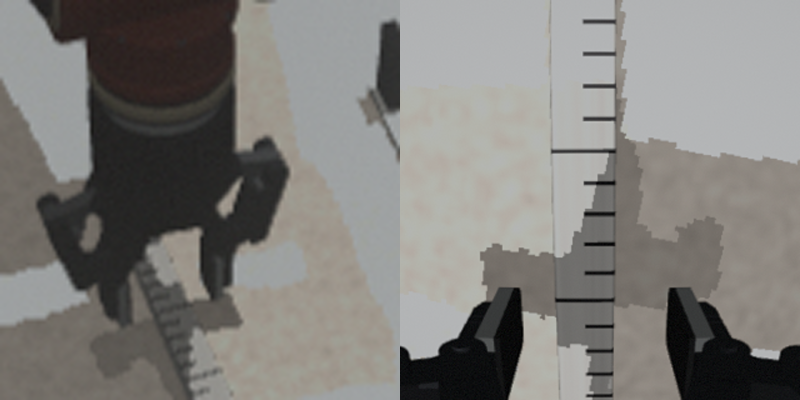

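```bash
python3 -m jog '[[0,0,0,0,0,0,150],[0,0,0,0,0,0,180],[0,0,0,0,0,0,180],[0,0,0,0,0,0,180]]' 30;  python3 -m jog '[[0,0,0,0,0,0,230],[0,0,0,0,0,0,230],[0,0,0,0,0,0,230],[0,0,0,0,0,0,230]]' 30
```

```text
t: 4.57
tool_pos: [0.5468, 0.1573, 0.0041]
tool_rot: [-3.126, -0.297, 0.005]
contact_force: [0.0, 0.1, -0.6]
opening: 0.0251
t: 4.9
tool_pos: [0.5469, 0.1573, 0.0041]
tool_rot: [-3.126, -0.297, 0.005]
contact_force: [-0.4, 0.4, 1.3]
opening: 0.0083
```

```bash
python3 -m jog '[[0,0,0.1,0,0,0,230],[0,0,0.2,0,0,0,230],[0,0,0.2,0,0,0,230]]';  python3 -m jog '[[0,0,0.1,0,0,0,230],[0,0,0.2,0,0,0,230],[0,0,0.2,0,0,0,230]]'; python3 - <<'E'
from h import *
i=get_image('wrist');s=get_image('scene')
z=lambda i,x,y,w,h,W,H:cv2.resize(i[y:y+h,x:x+w],(W,H),interpolation=cv2.INTER_CUBIC)
save(np.hstack([z(s,280,230,80,80,400,400),z(i,240,200,160,160,400,400)]),'g3')
E
```

```text
t: 5.15
tool_pos: [0.547, 0.1573, 0.0035]
tool_rot: [-3.126, -0.298, 0.006]
contact_force: [-5.2, -1.2, 8.5]
opening: 0.0083
t: 5.4
tool_pos: [0.5471, 0.1574, 0.0034]
tool_rot: [-3.126, -0.298, 0.008]
contact_force: [-6.9, -2.2, 12.9]
opening: 0.0086
```

View pics/g3.png

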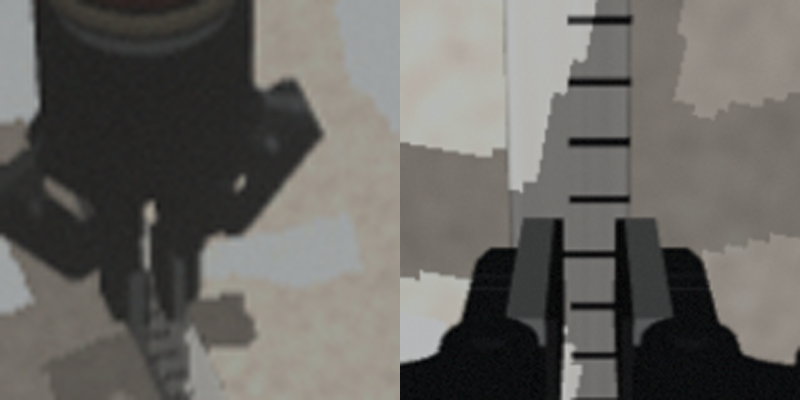

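The fingers touched the bar's top (z = 16 mm) at a TCP reading of 4 mm. So the real fingertips sit about 12 mm above the reported TCP, not 8 mm ahead of it, which is a 20 mm offset along the tool. From here on I'll use tip = TCP + 12 mm and grasp point = TCP + 31 mm.

```bash
python3 -m jog '[[0,0,-0.3,0,0,0,110],[0,0,-0.3,0,0,0,110],[0,0,-0.3,0,0,0,110],[0,0,-0.3,0,0,0,110],[0,0,0.3,0,0,0,120],[0,0,0.8,0,0,0,120],[0,0,1.2,0,0,0,120],[0,0,1.2,0,0,0,120]]' 40; python3 -m jog '[[0,0,0,0,0,0,200],[0,0,0,0,0,0,230],[0,0,0,0,0,0,230],[0,0,0,0,0,0,230]]' 40
```

```text
t: 6.17
tool_pos: [0.5456, 0.1571, -0.0104]
tool_rot: [-3.127, -0.298, 0.013]
contact_force: [-0.6, 0.5, -0.2]
opening: 0.0454
t: 6.5
tool_pos: [0.5456, 0.1571, -0.0104]
tool_rot: [-3.127, -0.298, 0.013]
contact_force: [-0.6, -0.5, -1.3]
opening: 0.019
```

```bash
python3 -m jog '[[0,0,0,0,0,0,240],[0,0,-3,0,0,0,240],[0,0,-6,0,0,0,240],[0,0,-10,0,0,0,240],[0,0,-11,0,0,0,240],[0,0,-11,0,0,0,240]]' 50; python3 - <<'E'
from h import *
tool([.472,.350,.10],np.radians(96.3))
i=get_image('wrist');save(i,'g4');c=calibration('wrist');np.save('w2.npy',c,allow_pickle=True)
E
```

```text
t: 7.0
tool_pos: [0.5499, 0.1576, 0.1046]
tool_rot: [-3.126, -0.298, -0.002]
contact_force: [0.7, 0.5, -1.2]
opening: 0.0185
pos [0.5499 0.1576 0.1046] x [0.982 0.189 0.002] y [ 0.189 -0.982 -0.001] z [ 0.001  0.001 -1.   ]
cm [ -4.02 -20.36   0.48]
turn [ 2.000e-03 -2.000e-03 -3.061e+00] q6 1.529
turn [-0.001 -0.002  0.08 ] q6 1.529
```

View pics/g4.png

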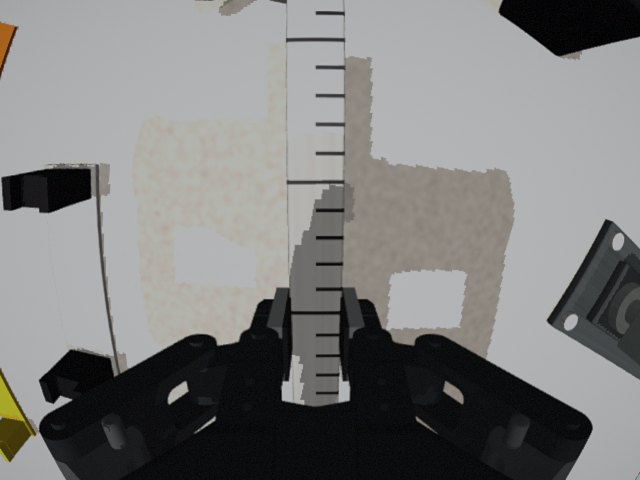

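The bar is held square between the jaws, with the rests visible at left. I'll check the bar's sideways offset from the TCP.

```bash
python3 - <<'E'
from h import *
c=np.load('w2.npy',allow_pickle=True).item(); o=get_obs();R=Ro.from_rotvec(o['tool_rot']).as_matrix()
for a,b in [((286,39),(346,39)),((286,182),(344,182)),((291,312),(341,312))]:
    p=[R.T@(onz(c,*q,.131,True)-o['tool_pos']) for q in(a,b)]; print(np.round(p,4),np.round((p[0]+p[1])/2,4))
E
```

```text
[[ 0.1039 -0.0096 -0.03  ]
 [ 0.1039  0.0104 -0.03  ]] [ 0.1039  0.0004 -0.03  ]
[[ 0.0545 -0.0098 -0.0298]
 [ 0.0545  0.01   -0.0298]] [ 0.0545  0.0001 -0.0298]
[[ 0.0056 -0.0089 -0.0296]
 [ 0.0057  0.01   -0.0296]] [ 0.0056  0.0005 -0.0296]
```

```bash
python3 -m jog '[[-0.6,-3,0,0,0,0.02,240],[-1.3,-6.5,0,0,0,0.04,240],[-2,-10,0,0,0,0.06,240],[-2.7,-13.5,0,0,0,0.08,240],[-3.4,-17,0,0,0,0.08,240],[-4,-19.5,0,0,0,0.08,240],[-4,-20.4,0,0,0,0.08,240],[-4,-20.4,0,0,0,0.08,240]]' >/dev/null; python3 -m jog '[[0,0,1,0,0,0,240],[0,0,2,0,0,0,240],[0,0,2,0,0,0,240]]'; python3 - <<'E'
from h import *
tool([.4715,.350,.04],np.radians(96.3))
i=get_image('wrist');save(i,'g5');c=calibration('wrist');np.save('w3.npy',c,allow_pickle=True)
E
```

```text
t: 7.97
tool_pos: [0.4658, 0.3482, 0.0744]
tool_rot: [3.132, 0.175, -0.022]
contact_force: [-0.1, -0.0, -1.9]
opening: 0.019
pos [0.4658 0.3482 0.0744] x [ 0.994  0.111 -0.014] y [ 0.111 -0.994  0.004] z [-0.014 -0.005 -1.   ]
cm [ 0.64 -0.13  3.43]
turn [-0.023  0.006 -3.14 ] q6 1.971
turn [0.004 0.014 0.002] q6 1.971
```

View pics/g5.png

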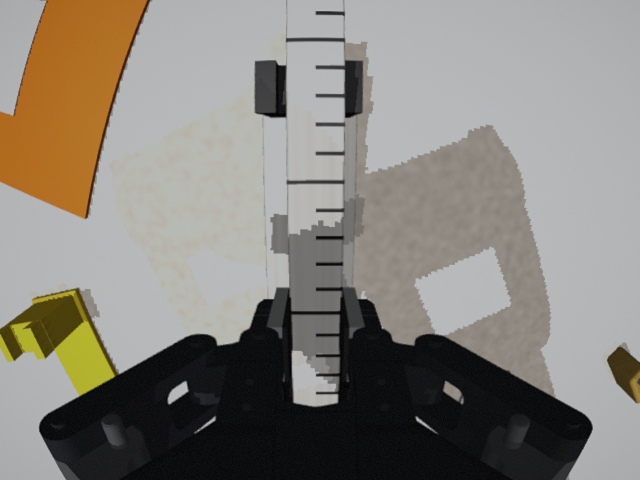

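The bar is over the slot. The far rest's outer cheek edges are at columns 255 and 363, and its far edge is at row 61. I'll work out the residual offset.

```bash
python3 - <<'E'
from h import *
c=np.load('w3.npy',allow_pickle=True).item(); o=get_obs();R=Ro.from_rotvec(o['tool_rot']).as_matrix()
for q in [(255,61),(363,61),(255,114),(363,115)]:
    X=onz(c,*q,.062,True);print(X.round(4),np.round(R.T@(X-o['tool_pos']),4))
a=(onz(c,255,61,.062,True)+onz(c,363,61,.062,True))/2
u=np.array([np.cos(np.radians(6.3)),np.sin(np.radians(6.3)),0]);C=a-.097*u;print('rest centre',C)
E
```

```text
[0.5681 0.3869 0.062 ] [ 0.1055 -0.0268  0.0122]
[0.5733 0.3389 0.062 ] [0.1053 0.0215 0.0123]
[0.5436 0.3842 0.062 ] [ 0.0808 -0.0268  0.0125]
[0.5484 0.336  0.062 ] [0.0803 0.0216 0.0127]
rest centre [0.47424823 0.35223942 0.062     ]
```

```bash
python3 -m jog '[[0.7,-0.3,0,0,0.014,0,240],[0.7,-0.3,0,0,0.014,0,240],[0.7,-0.3,0,0,0.014,0,240],[0.7,-0.3,0,0,0.014,0,240]]' >/dev/null; python3 - <<'E'
from h import *
tool([.473,.352,.04],np.radians(96.3))
E
```

```text
pos [0.4735 0.3523 0.0761] x [0.994 0.111 0.002] y [ 0.111 -0.994  0.003] z [ 0.002 -0.003 -1.   ]
cm [-0.06  0.01  3.61]
turn [ 3.00e-03  5.00e-03 -3.14e+00] q6 1.976
turn [ 0.003 -0.002  0.001] q6 1.976
```

```bash
python3 -m jog '[[0,0,0.7,0,0,0,240],[0,0,1.4,0,0,0,240],[0,0,2.1,0,0,0,240],[0,0,2.8,0,0,0,240],[0,0,3.4,0,0,0,240],[0,0,3.5,0,0,0,240],[0,0,3.5,0,0,0,240],[0,0,3.5,0,0,0,240]]'; python3 - <<'E'
from h import *
tool([.473,.352,.04],np.radians(96.3))
E
```

```text
t: 9.02
tool_pos: [0.4736, 0.3522, 0.041]
tool_rot: [3.134, 0.174, 0.003]
contact_force: [0.5, 0.3, -1.4]
opening: 0.0184
pos [0.4736 0.3522 0.041 ] x [0.994 0.111 0.002] y [ 0.111 -0.994  0.003] z [ 0.002 -0.003 -1.   ]
cm [-0.07  0.02  0.1 ]
turn [ 3.00e-03  5.00e-03 -3.14e+00] q6 1.976
turn [ 0.003 -0.002  0.001] q6 1.976
```

```bash
python3 -m jog '[[0,0,0.1,0,0,0,240],[0,0,0.2,0,0,0,240],[0,0,0.2,0,0,0,240]]'; python3 -m jog '[[0,0,0,0,0,0,180],[0,0,0,0,0,0,150],[0,0,0,0,0,0,120],[0,0,0,0,0,0,120],[0,0,-2,0,0,0,120],[0,0,-6,0,0,0,60],[0,0,-10,0,0,0,0],[0,0,-13,0,0,0,0]]';  python3 - <<'E'
from h import *
print(get_obs()['t'])
i=get_image('wrist');save(i,'g6');c=calibration('wrist');np.save('w4.npy',c,allow_pickle=True)
s=get_image('scene'); z=lambda i,x,y,w,h,W,H:cv2.resize(i[y:y+h,x:x+w],(W,H),interpolation=cv2.INTER_CUBIC)
save(s,'s6'); tool([.52,-.20,.30],np.radians(-107))
g=cv2.cvtColor(i,cv2.COLOR_RGB2GRAY)
for r in range(40,330,20): print(r,''.join('%4d'%v for v in g[r,262:364:4]))
E
```

```text
t: 9.27
tool_pos: [0.4741, 0.3525, 0.0396]
tool_rot: [3.134, 0.174, 0.005]
contact_force: [-0.7, -0.2, 2.3]
opening: 0.0181
t: 9.93
tool_pos: [0.4743, 0.3531, 0.1728]
tool_rot: [3.136, 0.175, 0.008]
contact_force: [1.2, 0.8, 0.8]
opening: 0.0794
9.9333
pos [0.4774 0.3549 0.1777] x [0.994 0.111 0.015] y [ 0.111 -0.994 -0.003] z [ 0.015  0.004 -1.   ]
cm [ -1.74  55.59 -12.41]
turn [-0.006 -0.014  0.408] q6 1.976
turn [ 0.02  -0.008 -2.734] q6 1.976
40  168 167 167 167 168 167 168 167 167 168 168 168 168 167 168 168 167 168 168 168 168 168 169 168 169 167
60  169 169 169 169 169 169 170 169 169 168 169 168 169 169 169 169 169 168 169 168 168 169 169 169 168 169
80  170 170 169 169 170 170 169 169 167 166 163 170 170 170 170 171 169 137 130 128 138 169 170 169 169 169
100  170 170 170 170 170 170 171 169 170 170 166 170 170 169 171 170 171 148 125 124 145 171 170 170 170 170
120  170 170 170 170 169 143  65  64  65  26 141 171 171 171 151 150 150  94  18  57  53  55  94 130 149 171
140  170 169 169 171 168 167 171 171 170 170 156 171 171 172 171 171 170 126 130 134 170 172 170 171 171 1
[... 283 characters left out ...]
73 124 138 108 101 104 101 124 129 129 132 130
220  170 170 172 171 171 171 171 171 173 113 102 102 103 105 104 117 105 120 126 129 126 122 131 130 133 128
240  172 172 171 171 172 172 171 171 171 170 148 119 107 108 104 105 106 124 127 126 160 155 172 171 171 172
260  170 170 170 170 170 170 167 171 171 171 143 170 170 171 171 170 171 121 128 125 152 123 172 170 171 171
280  171 170 170 169 169 169 158 171 170 169 152 170 171 171 138 140 140  94 102 123 172 142 171 172 172 172
300  170 169 171 171 171 170 156  71   0   7  37 169 169 171 166 168 169  12   4   2 113 133 131 172 172 171
320  170 171 169 170 170 169  98   2   8   5  29 167 167 170 165 166 166   6   8   2   5 172 172 171 171 171
```

The bar is seated: at rows 120 and 300 of the wrist image it lies between the dark cheeks of both rests. Next is the coupler. The handle sits about 58 mm along the tube, so roughly at (0.531, -0.196).

```bash
python3 -m jog '[[-0.2,3.5,-1,0,0,0.05,0],[-0.5,7,-2,0,0,0.1,0],[-0.8,10.5,-3,0,0,0.15,0],[-1,14,-4,0,0,0.2,0],[-1,18,-5,0,0,0.25,0],[-1,22,-6,0,0,0.3,0],[-1,26,-7,0,0,0.35,0],[-1,30,-8,0,0,0.408,0]]' >/dev/null; python3 - <<'E'
from h import *
tool([.531,-.196,.25],np.radians(-107))
E
```

```text
pos [0.4991 0.0536 0.2565] x [ 0.956 -0.295  0.012] y [-0.295 -0.956 -0.009] z [ 0.014  0.005 -1.   ]
cm [10.39 22.91  0.58]
turn [-0.009 -0.012 -0.002] q6 1.825
turn [-0.019  0.013  3.139] q6 1.825
```

```bash
python3 -m jog '[[1.5,3.5,0,0,0,0,0],[3,7,0,0,0,0,0],[4.6,10.5,0.2,0,0,0,0],[6.2,14,0.4,0,0,0,0],[7.8,17.5,0.5,0,0,0,0],[9.4,21,0.6,0,0,0,0],[10.4,22.9,0.6,-0.009,-0.012,0,0],[10.4,22.9,0.6,-0.009,-0.012,0,0]]' >/dev/null; python3 -m jog '[[0,0,0,0,0,0,0],[0,0,0,0,0,0,0]]' >/dev/null; python3 - <<'E'
from h import *
tool([.531,-.196,.25],np.radians(-107))
c=calibration('wrist');i=get_image('wrist');save(i,'g7');np.save('w5.npy',c,allow_pickle=True)
X=np.array([.531,-.196]);u=np.array([-.2924,-.9563]);v=np.array([.9563,-.2924])
B=X-.058*u
for n,a,b,z in [('grip',58,0,.167),('h',51,18,.167),('h',65,18,.167),('h',51,-18,.167),('head',-34,34,.113),('head',34,34,.113),('head',34,-34,.113),('head',-34,-34,.113),('end',205,25,.113),('end',205,-25,.113)]:
    p=B+a/1e3*u+b/1e3*v; print(n,a,b,proj(c,[*p,z],True).round(0))
E
```

```text
pos [ 0.5305 -0.1994  0.2473] x [ 0.954 -0.299 -0.003] y [-0.299 -0.954  0.001] z [-0.003 -0.    -1.   ]
cm [-0.05 -0.34 -0.27]
turn [ 0.001  0.003 -0.007] q6 1.385
turn [ 5.000e-03 -2.000e-03  3.134e+00] q6 1.385
grip 58 0 [309. 245.]
h 51 18 [298. 219.]
h 65 18 [320. 218.]
h 51 -18 [299. 271.]
head -34 34 [196. 186.]
head 34 34 [279. 184.]
head 34 -34 [282. 266.]
head -34 -34 [203. 266.]
end 205 25 [484. 197.]
end 205 -25 [478. 253.]
```

View pics/g7.png

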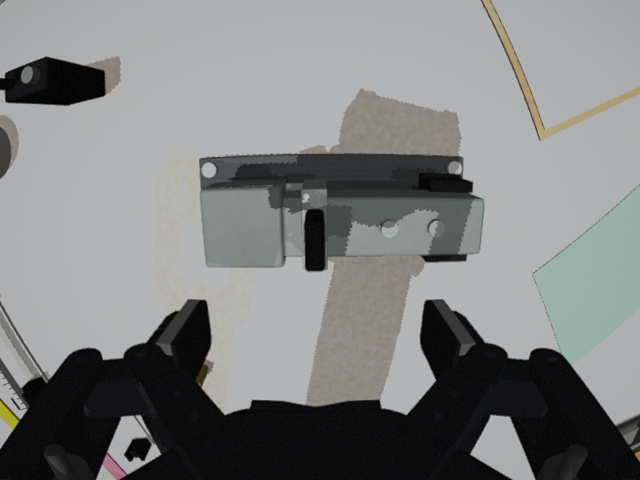

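That was the last picture. It shows the handle's top face between columns 304 and 326, with its near edge at row 270. The head runs from about (202,186) to (284,266) and the tube's end is at (484,197) and (480,255). The prediction holds to within about 4 mm along the tube.

```bash
python3 - <<'E'
from h import *
c=np.load('w5.npy',allow_pickle=True).item();o=get_obs();R=Ro.from_rotvec(o['tool_rot']).as_matrix()
i=cv2.imread('pics/g7.png',0); 
for r in (225,235,245,255,264): print(r,i[r,296:336:2])
print(i[200:280:3,315])
T=lambda q,z:(onz(c,*q,z,True)).round(4)
for q,z in [((304,268),.167),((326,268),.167),((484,197),.113),((480,255),.113),((202,186),.113),((208,266),.113)]: 
    X=T(q,z);print(q,X,(R.T@(X-o['tool_pos'])).round(4))
E
```

```text
225 [139 140 138 143  54   7  15   9  13  13  11  13  16   1  40  81  72  72
  72  72]
235 [137 138 138 139  80   6  14  13  10  13   8  11   9   6  38  80  70  75
  76  89]
245 [137 138 138 139 113   6  15  14   9  12   7  14  14   8  36 102  90  92
  92  90]
255 [138 137 134 124 126   4  10   6  14   5  10  14  16   5  35 102  80  80
  83  83]
264 [179 180 181 161 151   8  13   9  12   7  10  12  16  14  35 105 177 180
 180 137]
[109 109 108  31   4   6   5   6  11  14   9  14  13  10  11   9  12  12
  14  11   7   9  17  10 162 180 180]
(304, 268) [ 0.5166 -0.1877  0.167 ] [-0.0164 -0.0065  0.0806]
(326, 268) [ 0.5122 -0.2019  0.167 ] [-0.0164  0.0083  0.0807]
(484, 197) [ 0.5121 -0.3439  0.113 ] [0.026  0.1438 0.1347]
(480, 255) [ 0.4622 -0.3307  0.113 ] [-0.0255  0.1461  0.1348]
(202, 186) [ 0.5891 -0.1226  0.113 ] [ 0.0335 -0.0904  0.1344]
(208, 266) [ 0.5239 -0.1022  0.113 ] [-0.0348 -0.0904  0.1346]
```

```bash
python3 -m jog '[[0,0.1,3,0,0,0,0],[0,0.1,6,0,0,0,0],[0,0.1,9,0,0,0,60],[0,0.1,11.5,0,0,0,80],[0,0.1,13,0,0,0,100],[0,0.1,13.3,0,0,0,120],[0,0.1,13.3,0,0,0,120],[0,0.1,13.3,0,0,0,120]]' 80; python3 - <<'E'
from h import *
tool([.531,-.2,.115],np.radians(-107))
E
```

```text
t: 12.25
tool_pos: [0.5306, -0.1994, 0.1159]
tool_rot: [3.105, -0.472, -0.002]
contact_force: [-0.5, 0.3, 0.4]
opening: 0.0455
pos [ 0.5306 -0.1994  0.1159] x [ 0.955 -0.297 -0.001] y [-0.297 -0.955  0.001] z [-0.001 -0.001 -1.   ]
cm [0.06 0.05 0.09]
turn [ 0.001  0.001 -0.005] q6 1.383
turn [ 1.000e-03 -2.000e-03  3.136e+00] q6 1.383
```

```bash
python3 -m jog '[[0,0.1,0.1,0,0,0,150],[0,0.1,0.1,0,0,0,200],[0,0.1,0.1,0,0,0,230],[0,0.1,0.1,0,0,0,245],[0,0.1,0.1,0,0,0,245],[0,0.1,0.1,0,0,0,245]]' 80; python3 - <<'E'
from h import *
tool([.531,-.2,.115],np.radians(-107)); o=get_obs(); print(o['opening'],o['contact_force'],o['wrist_torque'])
E
```

```text
t: 12.75
tool_pos: [0.5317, -0.2001, 0.1169]
tool_rot: [3.105, -0.471, 0.004]
contact_force: [0.8, 3.4, 5.8]
opening: 0.0131
pos [ 0.5317 -0.2001  0.1169] x [ 0.955 -0.297  0.002] y [-0.297 -0.955  0.   ] z [ 0.002 -0.001 -1.   ]
cm [-0.07  0.01  0.19]
turn [ 0.    -0.002 -0.005] q6 1.381
turn [-0.004 -0.     3.137] q6 1.381
0.013144212917697152 [0.80527746 3.35342837 5.7540712 ] [ 0.59228673 -0.12010432  0.19318812]
```

```bash
python3 -m jog '[[0,0.5,0,0,0,0,245],[0,1,0,0,0,0,245],[0,1.5,0,0,0,0,245],[0,2,0,0,0,0,245],[0,2.3,0,0,0,0,245],[0,2.3,0,0,0,0,245],[0,2.3,0,0,0,0,245]]' 80; python3 - <<'E'
from h import *
tool([.531,-.2,.115]); o=get_obs(); R=Ro.from_rotvec(o['tool_rot']).as_matrix();print(o['opening'],o['contact_force'],'toolF',R.T@o['contact_force'],o['wrist_torque'])
E
```

```text
t: 13.33
tool_pos: [0.5256, -0.2203, 0.117]
tool_rot: [-3.103, 0.471, -0.005]
contact_force: [3.4, 8.0, 1.9]
opening: 0.0127
pos [ 0.5256 -0.2203  0.117 ] x [ 0.955 -0.297  0.003] y [-0.297 -0.955 -0.004] z [ 0.004  0.003 -1.   ]
cm [-0.09 -2.1   0.21]
0.01274409340207066 [3.42229536 8.02712989 1.87425087] toolF [ 0.89083607 -8.68821063 -1.83878852] [ 0.94110609 -0.33212567  0.02818535]
```

```bash
python3 -m jog '[[0,0.2,0,0,0,0,245],[0,0.4,0,0,0,0,245],[0,0.5,0,0,0,0,245],[0,0.5,0,0,0,0,245]]' 80; python3 - <<'E'
from h import *
tool([.531,-.2,.115]); o=get_obs(); R=Ro.from_rotvec(o['tool_rot']).as_matrix();print(o['opening'],o['contact_force'],'toolF',R.T@o['contact_force'],o['wrist_torque'])
E
```

```text
t: 13.67
tool_pos: [0.5247, -0.2232, 0.117]
tool_rot: [-3.099, 0.47, -0.006]
contact_force: [3.4, 8.7, 1.7]
opening: 0.013
pos [ 0.5247 -0.2232  0.117 ] x [ 0.955 -0.296  0.003] y [-0.296 -0.955 -0.007] z [ 0.005  0.006 -1.   ]
cm [-0.09 -2.4   0.22]
0.012993040661502636 [3.44385581 8.72889479 1.65179299] toolF [ 0.7058241  -9.36953773 -1.57979182] [ 0.7490117  -0.25337236 -0.01465863]
```

```bash
python3 -m jog '[[0,0.2,0,0,0,0,245],[0,0.4,0,0,0,0,245],[0,0.4,0,0,0,0,245],[0,0.4,0,0,0,0,245]]' 80; python3 - <<'E'
from h import *
tool([.531,-.2,.115]); o=get_obs(); R=Ro.from_rotvec(o['tool_rot']).as_matrix();print(o['opening'],'toolF',R.T@o['contact_force'],o['wrist_torque'])
E
```

```text
t: 14.0
tool_pos: [0.5245, -0.224, 0.1173]
tool_rot: [-3.094, 0.468, -0.007]
contact_force: [3.5, 13.6, 2.5]
opening: 0.0132
pos [ 0.5245 -0.224   0.1173] x [ 0.955 -0.296  0.003] y [-0.296 -0.955 -0.013] z [ 0.006  0.012 -1.   ]
cm [-0.08 -2.48  0.26]
0.013164580015232017 toolF [ -0.68697219 -14.10252825  -2.34649296] [ 1.03300292 -0.22171392 -0.09655377]
```

At the latch stop: force jumped from 9 to 14 N with hardly any more travel. I'll lift straight up while keeping a small pull bias.

```bash
python3 -m jog '[[0,0.3,-0.3,0,0,0,245],[0,0.3,-0.8,0,0,0,245],[0,0.3,-1.3,0,0,0,245],[0,0.3,-1.8,0,0,0,245],[0,0.3,-2.3,0,0,0,245],[0,0.3,-2.8,0,0,0,245],[0,0.3,-3.3,0,0,0,245],[0,0.3,-3.8,0,0,0,245]]' 90; python3 - <<'E'
from h import *
tool([.5245,-.224,.237],np.radians(-107.2)); o=get_obs(); R=Ro.from_rotvec(o['tool_rot']).as_matrix();print(o['opening'],'toolF',R.T@o['contact_force'],o['wrist_torque'])
E
```

```text
t: 14.67
tool_pos: [0.5226, -0.2241, 0.1524]
tool_rot: [-3.087, 0.466, -0.001]
contact_force: [2.1, 5.2, -4.5]
opening: 0.0129
pos [ 0.5226 -0.2241  0.1524] x [ 0.955 -0.295 -0.002] y [-0.295 -0.955 -0.02 ] z [ 0.004  0.019 -1.   ]
cm [ 0.17 -0.23 -8.46]
turn [-0.02   0.002  0.   ] q6 1.321
turn [-3.000e-03 -3.100e-02 -3.141e+00] q6 1.321
0.01289012149931062 toolF [ 0.4985419  -5.52908855  4.5622016 ] [ 1.39087529 -0.5113119  -0.03101025]
```

```bash
python3 -m jog '[[0.1,0.2,-0.5,0,0,0,245],[0.15,0.2,-1,0,0,0,245],[0.15,0.2,-1.5,0,0,0,245],[0.15,0.2,-2,0,0,0,245],[0.15,0.2,-2.5,0,0,0,245],[0.15,0.1,-3,0,0,0,245],[0.15,0,-3.5,0,0,0,245],[0.15,0,-4,0,0,0,245]]' 90; python3 - <<'E'
from h import *
tool([.5317,-.2001,.237],np.radians(-107.2)); o=get_obs(); R=Ro.from_rotvec(o['tool_rot']).as_matrix();print(o['opening'],'toolF',R.T@o['contact_force'],o['wrist_torque'])
i=get_image('scene');save(i,'s8')
E
```

```text
t: 15.33
tool_pos: [0.5238, -0.2252, 0.1929]
tool_rot: [-3.087, 0.466, -0.002]
contact_force: [-0.4, 0.8, -6.4]
opening: 0.0131
pos [ 0.5238 -0.2252  0.1929] x [ 0.955 -0.295 -0.002] y [-0.295 -0.955 -0.02 ] z [ 0.004  0.019 -1.   ]
cm [ 0.   -2.71 -4.36]
turn [-0.02   0.002  0.   ] q6 1.322
turn [-3.000e-03 -3.100e-02 -3.141e+00] q6 1.322
0.013124941946751772 toolF [-0.58476892 -0.51399617  6.43341397] [-0.05000748 -0.03454838  0.00059567]
```

```bash
python3 -m jog '[[0,0,-1,-0.005,0,0,245],[0,0,-2.2,-0.01,0,0,245],[0,-0.3,-3.4,-0.015,0,0,245],[0,-0.9,-4.2,-0.02,0.002,0,245],[0,-1.6,-4.3,-0.02,0.002,0,245],[0,-2.3,-4.3,-0.02,0.002,0,245],[0,-2.7,-4.3,-0.02,0.002,0,245],[0,-2.7,-4.3,-0.02,0.002,0,245]]' 90; python3 -m jog '[[0,0,0,0,0,0,245],[0,0,0,0,0,0,245],[0,0,0,0,0,0,245]]' >/dev/null; python3 - <<'E'
from h import *
tool([.5317,-.2001,.237],np.radians(-107.2)); o=get_obs(); R=Ro.from_rotvec(o['tool_rot']).as_matrix();print(o['opening'],'toolF',R.T@o['contact_force'],o['wrist_torque'])
i=get_image('wrist');save(i,'g9');i=get_image('scene');save(i,'s9');i=get_image('top');save(i,'t9')
# predicted raised-tongue corners, and gradient-peak along normals
c=calibration('scene');g=cv2.cvtColor(get_image('scene'),cv2.COLOR_RGB2HSV)
u=np.array([-.2924,-.9563]);v=np.array([.9563,-.2924]);B=np.array([.549,-.139])
for a,b in[(-34,34),(34,34),(-34,-34),(205,25),(205,-25)]:
    p=B+a/1e3*u+b/1e3*v;print(a,b,proj(c,[*p,.233]).round(0),proj(c,[*p,.113]).round(0))
E
```

```text
t: 16.05
tool_pos: [0.532, -0.1991, 0.2368]
tool_rot: [3.106, -0.467, 0.0]
contact_force: [0.2, 0.9, -6.2]
opening: 0.0129
pos [ 0.5317 -0.1991  0.236 ] x [ 0.956 -0.294 -0.001] y [-0.294 -0.956  0.   ] z [-0.001  0.    -1.   ]
cm [ 0.03  0.1  -0.1 ]
turn [0.    0.001 0.002] q6 1.38
turn [-2.00e-03  0.00e+00 -3.14e+00] q6 1.38
0.012698030211694133 toolF [-0.84391682  0.44342513  7.18429996] [-0.03373619 -0.04233799  0.03633768]
-34 34 [133. 246.] [150. 295.]
34 34 [ 91. 242.] [112. 291.]
-34 -34 [149. 216.] [164. 265.]
205 25 [ -8. 227.] [ 22. 275.]
205 -25 [  9. 205.] [ 36. 254.]
```

```bash
python3 - <<'E'
from h import *
c=calibration('wrist');o=get_obs();R=Ro.from_rotvec(o['tool_rot']).as_matrix();p=np.array(o['tool_pos'])
P=lambda y,x,z=.001:proj(c,p+R@np.array([x,y,z]),True).round(0)
off=-.060 # tongue origin in tool y when latch home
for n,a,b in[('headL',-.034,.034),('headL',-.034,-.02),('headR',.034,.034),('end',.205,.025),('end',.205,-.02),('mid',.13,.025)]: print(n,P(off+a,b),'if +24 off:',P(off-.024+a,b))
i=cv2.imread('pics/g9.png');hsv=cv2.cvtColor(i,cv2.COLOR_BGR2HSV)
m=((hsv[...,0]>65)&(hsv[...,0]<100)&(hsv[...,1]>15)).astype(np.uint8);m=cv2.morphologyEx(m,cv2.MORPH_OPEN,np.ones((5,5)))
cs,_=cv2.findContours(m,0,2)
for k in sorted(cs,key=cv2.contourArea)[-4:]: print('wrist',cv2.contourArea(k),cv2.approxPolyDP(k,6,True)[:,0].tolist())
for n in('s9','t9'):
    i=cv2.imread(f'pics/{n}.png');hsv=cv2.cvtColor(i,cv2.COLOR_BGR2HSV)
    m=((hsv[...,0]>65)&(hsv[...,0]<100)&(hsv[...,1]>18)&(hsv[...,2]>70)).astype(np.uint8);m=cv2.morphologyEx(m,cv2.MORPH_OPEN,np.ones((3,3)))
    cs,_=cv2.findContours(m,0,2)
    for k in sorted(cs,key=cv2.contourArea)[-4:]: print(n,cv2.contourArea(k),cv2.approxPolyDP(k,3,True)[:,0].tolist())
E
```

```text
headL [118. 223.] if +24 off: [ 79. 224.]
headL [134. 324.] if +24 off: [ 97. 321.]
headR [255. 221.] if +24 off: [202. 222.]
end [585. 241.] if +24 off: [552. 241.]
end [568. 317.] if +24 off: [536. 321.]
mid [465. 241.] if +24 off: [417. 241.]
wrist 32.5 [[404, 276], [408, 283]]
wrist 34.5 [[395, 278], [401, 284]]
wrist 52.5 [[272, 290], [281, 294]]
wrist 8799.0 [[639, 196], [578, 247], [564, 318], [555, 325], [568, 373], [639, 316]]
s9 8.5 [[54, 215], [57, 218]]
s9 20.0 [[21, 210], [17, 208], [12, 214]]
s9 151.5 [[1, 201], [0, 227], [8, 228], [11, 222], [1, 220], [6, 212], [5, 201]]
s9 164.0 [[0, 239], [0, 262], [10, 260], [9, 246]]
```

The tube's end shows up where it occludes the green pad, at (578,247) to (564,318). The prediction for a level tongue with the latch sprung home was (585,241) to (568,317), so that agrees. I'll check the head end the same way, and both ends of the bar.

```bash
python3 - <<'E'
from h import *
g=cv2.imread('pics/g9.png',0)
for r in (240,280): print(r,'head from 90',g[r,90:160:3],'end from 540',g[r,540:600:3])
for cx in (150,200): print(cx,'rows205-',g[205:240:2,cx])
for cx in (480,530): print(cx,'rows225-',g[225:255:2,cx])
# bar ends, wrist picture after release: profile down bar centreline; predicted ends for centre (.474,.352)
c=np.load('w4.npy',allow_pickle=True).item();w=cv2.imread('pics/g6.png',0)
u=np.array([np.cos(np.radians(6.3)),np.sin(np.radians(6.3))])
for a in(-.12,-.097,0,.097,.12): print(a,proj(c,[*(np.array([.4742,.3522])+a*u),.066],True).round(0))
print('rows 50-110',[int(w[r,302:312].min()) for r in range(50,120,3)]); 
t=cv2.imread('pics/t9.png',0);ct=calibration('top')
for a in(-.12,0,.12): print('top',a,proj(ct,[*(np.array([.4742,.3522])+a*u),.066]).round(1))
for r in range(186,206,2): print(r,t[r,206:236:2])
for r in range(284,312,2): print(r,t[r,212:244:2])
E
```

```text
240 head from 90 [214 214 214 214 214 214 214 215 214 214 214 215 174 163 162 164 164 164
 164 165 165 166 166 167] end from 540 [ 66  67  67  65  67  66  65  65  63 121 205 214 213 213 214 197 203 204
 205 204]
280 head from 90 [214 213 214 214 214 214 214 214 214 214 214 214 215 214 176 159 159 160
 160 160 160 161 160 160] end from 540 [173 172 171 171 173 172 173 174 174 173 172 194 204 205 204 205 204 204
 204 204]
150 rows205- [215 215 215 215 216 204  80  64  66  65  90  85 122 141 157 167 166 165]
200 rows205- [113 124  73  65  64  65  66  66  65 104 126  98 128 144 163 169 167 168]
480 rows225- [100  65  66  66  66  66  65  67  64  67  86 105 111 117 117]
530 rows225- [177  61  65  64  65  66  66  65  67  67  90 108 115 118 118]
-0.12 [318. 372.]
-0.097 [318. 350.]
0 [319. 239.]
0.097 [319. 108.]
0.12 [319.  77.]
rows 50-110 [167, 167, 167, 167, 166, 154, 160, 161, 162, 163, 163, 163, 163, 161, 133, 165, 165, 166, 164, 163, 161, 141, 140, 140]
top -0.12 [227.2 305.7]
top 0 [221.3 244.3]
top 0.12 [215.6 185.7]
186 [139 138 138 142 142 143 144 145 107 140 140 140 141 137 140]

[... 873 characters left out ...]

292 [144  98  67  66  45 140 144 143 122 119  71  62  64  70  55  50]
294 [144 105  63  64  48  97 124 128 127 140 106  52  53  52  47  46]
296 [139 121  64  47  42 121 143 141 146 142 112  63  87  96 100  96]
298 [142 143 147 114  93 123 141 143 108 100  88  94 105 101  98 106]
300 [143 138 141 128 138 139 141 142 142 145 112  97 109 107 110 106]
302 [146 140 142 141 142 141 141 142 141 144 127  90 111 107 108 108]
304 [140 142 142 142 142 137 104 113 106 119 124  98 122 132 130 138]
306 [141 143 143 141 140 141 142 145 143 142 141 143 143 136 144 145]
308 [141 142 143 141 143 144 141 142 142 141 141 142 145 142 144 139]
310 [140 141 141 139 145 140 140 140 139 142 142 142 142 139 141 139]
```

```bash
python3 - <<'E'
from station import finish_job,get_obs
o=get_obs();print(o['t'],o['tool_pos'],o['opening'],abs(o['dq']).max(),o['contact_force']);print(finish_job())
E
```

```text
16.5 [ 0.5319344  -0.19932972  0.23671538] 0.01302620104039789 0.002359484059262564 [-0.32182505 -0.31014636 -6.32183103]
the job is handed in; nothing more can be done
None
```

The job is handed in at t = 16.5 s of the 54 s allowed; no verdict came back.

**What I did**
- I laid the scale bar in the slots of the two large black rests and let go of it.
- I pulled the coupler's latch to its stop, where the force jumped from 9 to 14 N.
- I lifted the tongue off the ball with the latch pulled. Once it was clear, I moved back over the ball.
- The tongue is still gripped at the handle, held still.

**Last checks**
- **Bar:** its ends match the predicted positions to about 2 mm. It lies between the cheeks of both rests.
- **Tongue height:** the gripper is 119.8 mm above where it first gripped the handle.
- **Tongue position:** it is within about 1 mm of where it gripped. The latch is sprung home, and the wrist picture shows the head and tube ends where a level tongue would put them.
- **Load:** the gripper carries about 6.3 N straight down with almost no sideways force or moment.

**What disagreed or failed**
- **Fingertip position:** the first two tries at the bar closed just above it. The fingertips were about 20 mm farther back than the description says. I corrected for this after touching the bar's top lightly, at about 15 N.
- **Camera agreement:** the cameras differed by 2 to 5 mm. I used the close wrist views where it mattered.
- **Final view:** I had used up the picture views, so I checked the final state from pixel values only. I did not check the radio, mug and padlock afterwards, but my paths stayed well away from them.

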